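Clasp the grooming case: hook the draw-latch loop and press the lever over center

TASK

Close the latch on the grooming case: take the steel loop by its two yellow balls, pass its crossbar over and down behind the keeper hook on the light grey cover, and, still holding it just clear of the cover's top, draw it gently back until you feel it take up under the hook, without hauling on it. Then let go of the loop and press the red lever down, without undue force, past center until it lies fully flat and the cover is pulled shut. Leave the groomer, comb and tumbler as they stand.

Things in the scene. Friction and masses are not known exactly. Their poses are not given: they have to be found in the camera images.
- case: Dark hard-plastic case on a non-slip suction foot, does not move on the counter. Origin: underside, below the lever's pivot; z up, x level across the latch from lever to keeper (points at the robot, give or take 0.45 rad), y along the seam. Box spans x -70 to 24, y -85 to 85 mm, top at z 90. Lever pivot pin at x 0, z 100.
- cover: Light grey cover shell, 43 mm thick, hinged along y at the foot of the case's +x side. The pose read is that of its fixed hinge pin (case x 25, z 6, axes as the case's), so it does not show how far the shell stands open: 2 to 8 mm at the top, leaning to +x, to be felt. Stays there until pulled with 20 N or more. Top at z 84 from the pin; steel keeper hook on it, told under loop_bar.
- lever (a joint): Angle of the red lever: 0 = flat, closed, pointing to case -x; grows as raised (1.57 upright, then leans over the keeper, up to 2.4). Starts at 1.5 to 1.8; 0.8 to 1.65 with the loop drawn snug; light friction, stays where left. 46 mm long, 20 wide, 4 thick; flat, its top is at case z 103. Pressing it with the loop hooked takes about 3 to 10 N near its tip; below about 0.25 it snaps flat.
- lever_press (a point): Point to press: on the lever's upper face (the one that looks up when flat, towards the keeper when upright), 38 mm from the pivot, mid width.
- lever_pivot (a point): The lever's pivot pin, at mid width; axis along case y.
- loop: Steel loop pinned to the lever on a light friction pivot; stays at the angle it is left at. Origin on its pin, 14 mm from the lever's pivot (on the lever's line, turned 0.26 rad beneath it when flat). Its x points along the loop to the crossbar 47.3 mm away. Starts raised 0.2 to 0.8 rad above level, over the keeper.
- loop_bar (a point): Middle of the loop's steel crossbar (5 mm thick, along y). Grip: two yellow 11 mm balls at its ends, 47 mm over both, 2.5 mm off its axis to loop +z; pinched, the loop swivels. Keeper, with cover shut: 20 mm wide, back face at case x 31.5, lip over x 31.5 to 35.5 at z 103.5 to 107, gap of 13.5 below the lip; all 2 to 8 mm more in x while open. Hooked, the bar bears on the back face under the lip.
- groomer: Matte grey body groomer lying on the counter beside the case, 138 x 40 x 33 mm; leave alone. Origin: underside.
- comb: Steel mustache comb lying flat beyond the case, 110 x 27 x 4 mm; leave alone. Origin: underside.
- tumbler: Glass tumbler standing beside the case, 72 mm wide, 100 mm tall; leave alone. Origin: underside.
Things that resemble listed ones, but are neither listed nor needed, are in the scene too. What is shaped like the case but green, purple or turquoise is not meant.

How it is judged:
On the way, in this order (a step that is already met when the one before it is completed fails the run):
1. the loop, still held by the fingers, has its crossbar behind the keeper, below its lip and clear of the cover's top, and is drawn snug against it (at least 1.5 N) (contact force between the fingers and loop above 1 N and contact force between loop and cover above 1.5 N and x of loop_bar in the frame of case between 0.034 and 0.0445 m and z of loop_bar in the frame of case between 0.0935 and 0.1035 m and value of joint lever between 0.6 and 1.75 rad), for 0.15 s.
2. the lever is pressed flat over center (value of joint lever below 0.06 rad), for 0.2 s.
At the end, for the whole second after the job is handed in: The red lever lies flat (within 0.06 rad) and the loop, its crossbar behind the keeper and under the lip, holds the cover drawn shut under tension: the bar 31 to 36.5 mm ahead of the lever pivot (case x), below z 103.5 mm, and pulling on the keeper with over 8 N (value of joint lever below 0.06 rad and x of loop_bar in the frame of case between 0.031 and 0.0365 m and z of loop_bar in the frame of case below 0.1035 m and contact force between loop and cover above 8 N); the robot touches nothing.
It fails at once if the loop is hauled or pushed hard against the cover or keeper while held (over 12 N) (contact force between the fingers and loop above 1 N and contact force between loop and cover above 12 N).
It fails at once if the lever is pressed with more than 25 N (contact force between the fingers and lever above 25 N and not (contact force between the fingers and loop above 0.5 N)).
It fails at once if a bystander is disturbed (distance of any of groomer, comb, tumbler from where it was at the start of the episode above 0.015 m).
It also fails if it takes over 72 s, if anything falls off the work surface, if the arm or the gripper's body presses on something with over 40 N, if the wrist force passes 120 N, or if a joint passes its speed limit or range.

ROBOT

A 6-joint arm with a two-finger parallel gripper is mounted at the origin on the work surface. World frame = base frame: x ahead of the robot, y to its left, z up, the work surface at z = 0. Lengths are in m, angles in rad, forces in N, time in s.
With the tool pointing down it reaches from about 0.35 to 0.85 m from the base axis. Payload 8.1 kg.
Tool frame: the origin (TCP) lies at the centre of the arm's flange, where the gripper is bolted on; the fingertips stand 186 mm ahead of it and the grasp point (between the pads) lies 167 mm ahead of it; z points along the fingers, y is the line along which they close (so a half turn about z gives the same grasp; the last joint's range is limited). The gripper opens to 93 mm and grips with 3 to 60 N. Pads are 15 mm wide; open, the fingers measure 128 mm over their backs; the gripper's body (75 mm by 188 mm) begins 65 mm behind the grasp point.
Start: joints at [1.166, 0.13, 1.488, -0, 1.523, -0.085], TCP at [0.189, 0.57, 0.405] pointing down, gripper open.
Joint ranges: [-2.96, 2.96], [-0.89, 2.26], [0.02, 2.5], [-1.34, 4.48], [0, 2.73], [-2.66, 2.66]. Speed limits (rad/s): [2.39, 2.39, 2.79, 3.14, 3.14, 3.14].

INTERFACE

Orientations are given as a rotation vector (axis times angle).
In Python, from plant import robot gives the robot as it stands.
- The arm moves only by the tool apply_moves, never from a script. Its argument "series" is a list of rows, each a list of 2 entries, a list of its own where there are three numbers: the shift along the tool's x, y, z in mm, then the turn, a rotation vector about the tool's x, y, z in rad. A call has 1 to 12 rows; each row shifts and turns the commanded pose from where the row before left it, along the tool's axes as they then stand; what a row does not reach is not made up. A row lasts 1/12 s, in which the tool goes at most 41.7 mm and 7.16 degrees, less where a joint would pass 70% of its speed; a pose out of reach is approached as far as the arm can. A call is refused whole if a number of a shift passes 41.7 or a number of a turn 0.125, either way. A call with a gripper value outside its range is refused whole. "claw" is the opening, from 0 (shut) to 1 (fully open), set as the call begins (left out, the last holds). The fingers move at their own pace and stop on an object; "newtons" is the grip in N (left out, the last holds). Time passes only in rows, so rows that do not move let the fingers close. It gives the time, the measured TCP pose, the force, the opening and the grip force at its end, in the units of the state.
- robot.read_state(): the state, without advancing time (a new reading comes with each control period).
- robot.read_camera(name): name is "scene" or "side" or "wrist"; returns (picture, depth): 420x560x3 uint8, blue, green, red; 420x560 float32, m along the optical axis (not along the pixel's ray), 0 where there is no reading.
- robot.calibration(name): a dict with "fx", "fy", "cx", "cy" (pixels), "D" ([k1, k2, p1, p2, k3] as OpenCV has them; the pictures are not rectified), "extrinsics" (4x4, takes a point from world to camera coordinates). Camera axes: x right, y down, z forward; pixel columns grow to the right and rows downward; lengths in m; the calibration is good to about 2 mm. A picture is of the moment at which its call begins: read the wrist's pose just before it. calibration takes no time and is no camera call; for the wrist camera it gives the pose at the moment of the call.
- robot.close_job(): hands the job in; it is judged then, once.
The state is a dict: "t": time; "q": joint angles; "dq": joint speeds; "joint_torque": joint torques, N m; "tool_pos": TCP position; "orientation": TCP orientation; "force": force on the tool from outside, world axes, zero at the start; "wrist_torque": the same for the moment, N m; "opening": finger opening in m; "gripper_force": force on a finger pad.
Only numpy, scipy, OpenCV 4.12 (cv2) and the standard library are available. Lean on these libraries where they do the work, as an engineer would, in place of code of your own. Each camera call takes 0.05 s, during which the arm holds its last target. There are 200 camera calls.

## Working session

There is one attempt and no reset: what is moved stays moved. The work goes in short steps, Python scripts to look and compute and a tool call to move; the robot and the scene stay as the last step left them, time stands still between calls to the robot, and variables do not carry over. Pictures are saved under pics/ and viewed, at most 10 in all, crops included, and the job is handed in when it is done.

Besides the shell and the picture viewer there is one more tool, called after ">>>" by a JSON object that holds its "op" and its "data", one argument or row to a line. apply_moves: Moves the arm, as the interface text tells. Its arguments: {"type":"object","properties":{"series":{"type":"array"},"claw":{"type":"number"},"newtons":{"type":"number"}},"required":["series"]}

```bash
mkdir -p pics; ls
cat > h.py <<'E'
import numpy as np, cv2
from plant import robot
from scipy.spatial.transform import Rotation as R
def snap(n,f):
    c=robot.calibration(n); p,d=robot.read_camera(n); cv2.imwrite(f'pics/{f}.png',p); np.savez(f'pics/{f}.npz',p=p,d=d,E=c['extrinsics'],K=[c['fx'],c['fy'],c['cx'],c['cy']],D=c['D']); return p,d
def world(f,pts,depth=None,win=1):
    z=np.load(f'pics/{f}.npz'); fx,fy,cx,cy=z['K']; K=np.array([[fx,0,cx],[0,fy,cy],[0,0,1]]); out=[]
    for i,(u,v) in enumerate(pts):
        a=z['d'][int(v)-win:int(v)+win+1,int(u)-win:int(u)+win+1]; a=a[a>0]
        d=np.median(a) if depth is None else depth[i]
        x=cv2.undistortPoints(np.array([[[u,v]]],float),K,z['D'])[0,0]
        out.append((np.linalg.inv(z['E'])@[x[0]*d,x[1]*d,d,1])[:3])
    return np.array(out)
def cloud(f,u0,v0,u1,v1):
    z=np.load(f'pics/{f}.npz'); fx,fy,cx,cy=z['K']; K=np.array([[fx,0,cx],[0,fy,cy],[0,0,1]])
    v,u=np.mgrid[v0:v1,u0:u1]; d=z['d'][v0:v1,u0:u1].ravel(); c=z['p'][v0:v1,u0:u1].reshape(-1,3)
    x=cv2.undistortPoints(np.stack([u.ravel(),v.ravel()],1).astype(float)[:,None],K,z['D'])[:,0]
    P=np.c_[x*d[:,None],d,np.ones(len(d))]@np.linalg.inv(z['E']).T
    m=d>0; return P[m,:3],c[m].astype(int),np.stack([u.ravel(),v.ravel()],1)[m]
E
python3 - <<'E'
from h import *
a,_=snap('scene','s0'); b,_=snap('side','d0'); c,_=snap('wrist','w0')
cv2.imwrite('pics/all.png',cv2.resize(np.vstack([np.hstack([a,b]),np.hstack([c,c*0])]),(800,600)))
s=robot.read_state(); print(s)
for n in ['scene','side']: print(np.linalg.inv(robot.calibration(n)['extrinsics']).round(3))
E
```

```text
pics
{'t': 0.15, 'q': array([ 1.16560120e+00,  1.31004845e-01,  1.48902921e+00,  3.68232653e-05,
        1.52299516e+00, -8.53973113e-02]), 'dq': array([ 0.00128993, -0.00205842, -0.00265275, -0.00052593, -0.00168596,
       -0.00044939]), 'joint_torque': array([ 8.00148646e-04, -5.60478973e+01, -4.92330873e+01,  7.67137273e-02,
        3.06479575e-02, -6.92628555e-05]), 'tool_pos': array([0.1885273 , 0.56943055, 0.40391793]), 'orientation': array([-5.00140790e-01, -3.10113574e+00,  2.17469966e-03]), 'force': array([ 1.14485053, -0.46474132, -0.15043583]), 'wrist_torque': array([0.02028253, 0.02971194, 0.02815234]), 'gripper_force': 0.0, 'opening': 0.09336993036947125}
[[ 0.594  0.687 -0.419  1.124]
 [ 0.805 -0.501  0.319 -0.354]
 [ 0.01  -0.526 -0.85   1.219]
 [ 0.     0.     0.     1.   ]]
[[-0.984 -0.133  0.116  0.456]
 [-0.176  0.772 -0.611  0.625]
 [-0.008 -0.622 -0.783  0.779]
 [ 0.     0.     0.     1.   ]]
```

View pics/all.png

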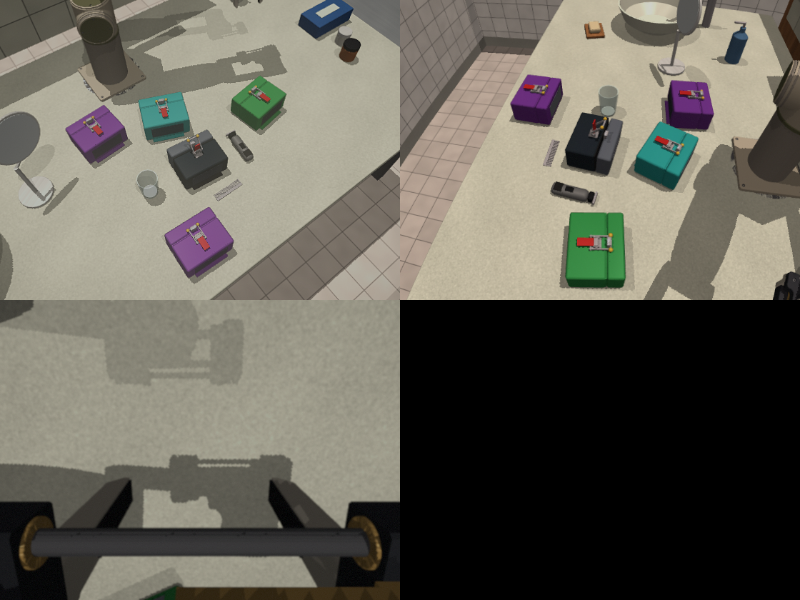

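Scene shows the dark case at about (276,215) full-res; side view shows it at (273,195), with the raised red lever and yellow balls near (285,175). Enlarging both.

Run:
```python
from h import *
a=np.load('pics/s0.npz')['p'][160:280,220:380]; b=np.load('pics/d0.npz')['p'][140:260,220:380]
cv2.imwrite('pics/c1.png',np.vstack([cv2.resize(x,None,fx=3.7*0.67,fy=3.7*.67,interpolation=2) for x in (a,b)]))
print(world('s0',[(276,217)]),world('d0',[(273,196)]))
for f in ('s0','d0'):
    P,c,uv=cloud(f,200,100,400,300)
    top=(P[:,2]>.075)&(P[:,2]<.095)&(abs(P[:,0]-world('s0',[(276,217)])[0,0])<.12)&(abs(P[:,1]-world('s0',[(276,217)])[0,1])<.12)
    r=(c[:,2]>c[:,1]*1.8)&(c[:,2]>90)
    y=(c[:,2]>c[:,0]*1.8)&(c[:,1]>c[:,0]*1.5)&(c[:,2]>110)
    for n,m in (('top',top),('red',r),('yel',y)):
        print(f,n,m.sum(),P[m].min(0).round(3),P[m].max(0).round(3),uv[m].mean(0).round(1),P[m].mean(0).round(4))
```

```text
[[0.58610211 0.02781819 0.09173578]] [[0.56922375 0.05980299 0.08954211]]
s0 top 3203 [ 0.5   -0.059  0.075] [0.657 0.122 0.095] [275.6 218. ] [0.5859 0.0268 0.0887]
s0 red 191 [0.351 0.018 0.096] [0.584 0.39  0.15 ] [297.1 150.7] [0.4622 0.1901 0.106 ]
s0 yel 61 [0.303 0.013 0.095] [0.556 0.392 0.155] [282.  157.6] [0.4635 0.1389 0.1226]
d0 top 3509 [ 0.495 -0.054  0.075] [0.652 0.127 0.095] [271.9 193.3] [0.5736 0.0495 0.0876]
d0 red 1376 [ 0.291 -0.278  0.084] [0.819 0.05  0.148] [314.4 137. ] [ 0.506  -0.1495  0.0914]
d0 yel 78 [ 0.299 -0.169  0.086] [0.79  0.081 0.154] [305.1 174.6] [0.516  0.0087 0.1213]
```

View pics/c1.png

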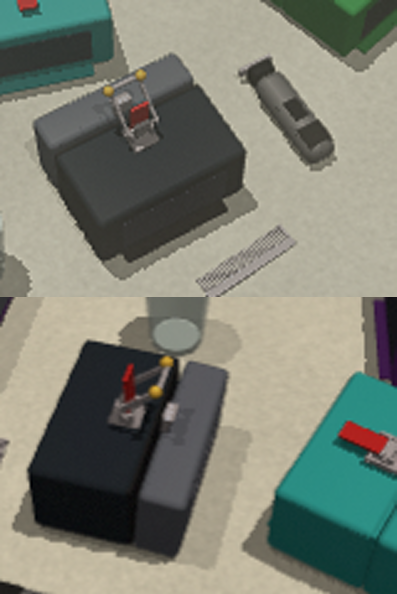

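```bash
cat >> h.py <<'E'
def topfit(f,box,c0,r=.13):
    P,c,uv=cloud(f,*box)
    m=(abs(P[:,2]-.088)<.006)&(np.hypot(*(P[:,:2]-c0).T)<r)
    return cv2.minAreaRect((P[m,:2]*1000).astype(np.float32)), P[m],c[m]
E
python3 - <<'E'
from h import *
for f in ('s0','d0'):
    r,P,c=topfit(f,(200,100,400,300),[.58,.035]); print(f,r,np.median(P[:,2]))
    for n,b in (('red',(c[:,2]>80)&(c[:,2]>1.8*c[:,1])),): pass
    P,c,uv=cloud(f,220,130,380,260)
    m=(np.hypot(*(P[:,:2]-[.58,.035]).T)<.1)&(P[:,2]>.097)
    red=m&(c[:,2]>c[:,1]*1.8)&(c[:,2]>70); yel=m&(c[:,2]>c[:,0]*1.7)&(c[:,1]>c[:,0]*1.4)
    print('red',P[red].mean(0).round(4),P[red].max(0).round(3),P[red].min(0).round(3))
    for p,u in zip(P[yel],uv[yel]): print(p.round(4),u)
s=robot.read_state(); T=np.eye(4); T[:3,:3]=R.from_rotvec(s['orientation']).as_matrix(); T[:3,3]=s['tool_pos']
print((np.linalg.inv(T)@np.linalg.inv(robot.calibration('wrist')['extrinsics'])).round(4),T.round(3)); print(np.load('pics/w0.npz')['K'])
E
```

```text
s0 ((578.6265869140625, 32.09256362915039), (170.56393432617188, 146.9582977294922), 84.36185455322266) 0.08939301359920893
red [0.5806 0.0319 0.1365] [0.584 0.041 0.15 ] [0.577 0.023 0.121]
[0.5487 0.0553 0.1511] [276 188]
[0.5494 0.0577 0.1498] [277 188]
[0.5513 0.0504 0.1542] [275 189]
[0.553  0.0521 0.1548] [276 189]
[0.5541 0.0543 0.1542] [277 189]
[0.5551 0.0566 0.1534] [278 189]
[0.5525 0.0496 0.1521] [275 190]
[0.5547 0.051  0.1535] [276 190]
[0.5552 0.0535 0.1519] [277 190]
[0.5553 0.0564 0.1494] [278 190]
[0.5527 0.0494 0.148 ] [275 191]
[0.5553 0.0505 0.1503] [276 191]
[0.556  0.053  0.1489] [277 191]
[0.5583 0.0543 0.1506] [278 191]
[0.5453 0.0163 0.1513] [262 195]
[0.5459 0.0188 0.1497] [263 195]
[0.5487 0.0198 0.1524] [264 195]
[0.5493 0.0136 0.1543] [262 196]
[0.5506 0.0157 0.154 ] [263 196]
[0.5518 0.0177 0.1537] [264 196]
[0.5515 0.0207 0.1506] [265 196]
[0.5501 0.013  0.1516] [262 197]
[0.5521 0.0146 0.1525] [263 197]
[0.5537 0.0163 0.153 ] [264 197]
[0.5541 0.019  0.151 ] [265 197]
[0.553  0.0138 0.1499] [263 198]
[0.5524 0.0171 0.1461] [264 198]
d0 ((573.823852539
[... 1243 characters left out ...]
 0.145 ] [285 178]
[0.5547 0.0538 0.1409] [280 179]
[0.5515 0.0603 0.1485] [281 179]
[0.5494 0.0601 0.1487] [282 179]
[0.5473 0.0606 0.1496] [283 179]
[0.5453 0.0597 0.149 ] [284 179]
[0.5434 0.0588 0.1484] [285 179]
[0.5514 0.0607 0.146 ] [281 180]
[0.5491 0.0618 0.1475] [282 180]
[0.5473 0.0602 0.1462] [283 180]
[0.545  0.0616 0.1481] [284 180]
[[ 3.00e-04 -9.64e-01 -2.66e-01  7.30e-02]
 [ 1.00e+00  3.00e-04 -0.00e+00  1.10e-03]
 [ 1.00e-04 -2.66e-01  9.64e-01  2.04e-02]
 [ 0.00e+00  0.00e+00  0.00e+00  1.00e+00]] [[-0.949  0.314 -0.001  0.189]
 [ 0.314  0.949 -0.001  0.569]
 [ 0.    -0.001 -1.     0.404]
 [ 0.     0.     0.     1.   ]]
[368.79552359 368.79552359 280.21344119 210.81119174]
```

>>> {"op": "apply_moves", "data": {
  "series": [
    [[0,0,0],[0,0,-0.111]],
    [[0,0,0],[0,0,-0.111]],
    [[-20.5,-24.8,0],[0,0,0]],
    [[-20.5,-24.8,0],[0,0,0]],
    [[-20.5,-24.8,0],[0,0,0]],
    [[-20.5,-24.8,0],[0,0,0]],
    [[-20.5,-24.8,0],[0,0,0]],
    [[-20.5,-24.8,0],[0,0,0]],
    [[-20.5,-24.8,0],[0,0,0]],
    [[-20.5,-24.8,0],[0,0,0]],
    [[-20.5,-24.8,0],[0,0,0]],
    [[-20.5,-24.8,0],[0,0,0]]
  ],
  "claw": 1
}}

```text
t: 1.15
tool_pos: [0.3689, 0.3013, 0.4046]
orientation: [-0.153, -3.138, 0.0]
force: [1.0, -0.0, 0.5]
opening: 0.0932
gripper_force: 0.0
```

>>> {"op": "apply_moves", "data": {
  "series": [
    [[-20.5,-24.8,0],[0,0,0]],
    [[-20.5,-24.8,0],[0,0,0]],
    [[-20.5,-24.8,0],[0,0,0]],
    [[-20.5,-24.8,0],[0,0,0]],
    [[-20.5,-24.8,0],[0,0,0]],
    [[-20.5,-24.8,0],[0,0,0]],
    [[-20.5,-24.8,0],[0,0,0]],
    [[-20.5,-24.8,0],[0,0,0]],
    [[-20.5,-24.8,0],[0,0,0]],
    [[-20.5,-24.8,0],[0,0,0]],
    [[0,0,0],[0,0,0]],
    [[0,0,0],[0,0,0]]
  ]
}}

```text
t: 2.15
tool_pos: [0.5486, 0.0345, 0.4041]
orientation: [-0.158, -3.136, -0.0]
force: [-0.1, 0.8, -0.7]
opening: 0.0931
gripper_force: 0.0
```

Run:
```python
from h import *
s=robot.read_state(); print({k:s[k] for k in('t','tool_pos','orientation','force')},R.from_rotvec(s['orientation']).as_matrix().round(3))
a,_=snap('wrist','w1'); cv2.imwrite('pics/w1v.png',cv2.resize(a,(800,600),interpolation=2))
```

```text
{'t': 2.15, 'tool_pos': array([0.5486383 , 0.03450246, 0.40407999]), 'orientation': array([-1.58029223e-01, -3.13635913e+00, -7.21524466e-05]), 'force': array([-0.12695677,  0.84606301, -0.72895105])} [[-0.995  0.101 -0.001]
 [ 0.101  0.995  0.   ]
 [ 0.001 -0.    -1.   ]]
```

View pics/w1v.png

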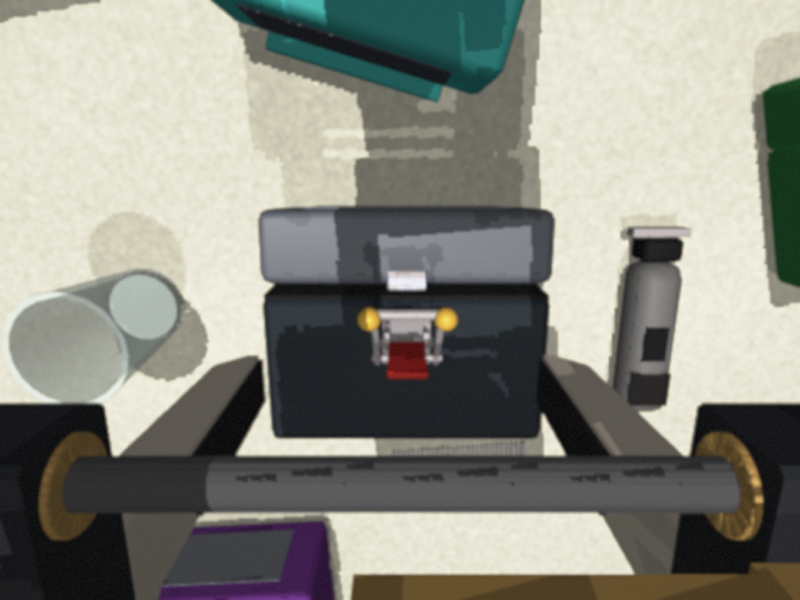

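Wrist view: balls at (369,320) and (446,320), red lever (407,360), keeper (407,281) in the 800-px picture, well squared to the tool. Measuring.

Run:
```python
from h import *
P,c,uv=cloud('w1',170,130,400,320)
C=np.load('pics/w1.npz')['E']; cam=np.linalg.inv(C)[:3,3]
X=R.from_rotvec(robot.read_state()['orientation']).as_matrix()[:,0]; X[2]=0
t=robot.read_state()['tool_pos']
yel=(c[:,2]>c[:,0]*2)&(c[:,1]>c[:,0]*1.5)&(P[:,2]>.12)
for s in (uv[:,0]<285,uv[:,0]>=285):
    q=P[yel&s]; 
    from scipy.optimize import least_squares
    f=least_squares(lambda x:np.linalg.norm(q-x,axis=1)-.0055,q.mean(0)+(q.mean(0)-cam)/np.linalg.norm(q.mean(0)-cam)*.004,loss='soft_l1',f_scale=.001)
    print('ball',f.x.round(4),len(q))
print('n red'); red=(c[:,2]>c[:,1]*2)&(c[:,2]>50)&(P[:,2]>.1)&~yel
print(P[red].min(0).round(4),P[red].max(0).round(4),P[red].mean(0).round(4))
k=(c.min(1)>150)&(P[:,2]>.095)&(P[:,2]<.12)&(uv[:,1]<208)&(uv[:,1]>180)
print('keeper',P[k].min(0).round(4),P[k].max(0).round(4),np.median(P[k],0).round(4),k.sum(),uv[k].min(0),uv[k].max(0))
top=(abs(P[:,2]-.09)<.006)
r=cv2.minAreaRect((P[top,:2]*1000).astype(np.float32)); print(r,np.median(P[top,2]))
dk=top&(c.max(1)<70)&(uv[:,1]>206)
print('case dark',cv2.minAreaRect((P[dk,:2]*1000).astype(np.float32)))
```

```text
ball [0.5478 0.0209 0.1473] 194
ball [0.5513 0.0565 0.1472] 197
n red
[0.5743 0.0259 0.1081] [0.5811 0.0458 0.1472] [0.5766 0.0359 0.1321]
keeper [0.535  0.0295 0.1039] [0.5458 0.0495 0.1076] [0.5403 0.0395 0.1058] 310 [272 190] [297 201]
((575.9061279296875, 36.00871658325195), (169.33248901367188, 141.58029174804688), 84.254638671875) 0.0889671693520302
case dark ((599.91796875, 33.584388732910156), (166.2727508544922, 92.90512084960938), 84.2803726196289)
```

```bash
cat >> h.py <<'E'
CX=np.array([-.995,.1,0]); CY=np.array([-.1,-.995,0]); PV=np.array([.577,.0365,0.])
def case(P): d=np.asarray(P)-PV; return np.stack([d@CX,d@CY,d[...,2]],-1)*1000
E
python3 - <<'E'
from h import *
P,c,uv=cloud('w1',170,130,400,320); Q=case(P)
yel=(c[:,2]>c[:,0]*2)&(c[:,1]>c[:,0]*1.5)
red=(c[:,2]>c[:,1]*2.5)&(c[:,2]>50)&(P[:,2]>.1)&(abs(Q[:,1])<10)
q=Q[red]
for z in range(100,150,5):
    m=(q[:,2]>=z)&(q[:,2]<z+5)
    if m.sum(): print(z,m.sum(),np.percentile(q[m,0],[5,50,95]).round(1),np.median(q[m,1]).round(1))
k=(c.min(1)>150)&(P[:,2]>.095)&(P[:,2]<.12)&(uv[:,1]<208)&(uv[:,1]>180)
q=Q[k]
for x in range(24,46): 
    m=(q[:,0]>=x)&(q[:,0]<x+1)
    if m.sum(): print('k',x,m.sum(),np.median(q[m,2]).round(1))
print('ky',q[:,1].min(),q[:,1].max(),'ball',case([.5495,.0387,.1473]))
a=(uv[:,1]<320)&(P[:,2]>.06)&(abs(Q[:,1])<75)&(abs(Q[:,1])>40); q=Q[a]
for x in list(range(-76,-62))+list(range(18,38))+list(range(62,80)):
    m=(q[:,0]>=x)&(q[:,0]<x+1)
    if m.sum(): print(x,m.sum(),np.median(q[m,2]).round(1),end='; ')
E
```

```text
105 18 [1.2 1.6 1.8] -0.3
110 54 [1.1 1.5 1.9] 0.9
115 53 [0.9 1.3 1.7] 1.8
120 63 [0.7 1.2 1.6] 1.8
125 65 [0.5 1.  1.3] 0.4
130 66 [0.1 0.7 1.2] 1.1
135 79 [-0.1  0.6  1.2] 0.5
140 99 [-3.4  0.2  0.9] 1.2
145 122 [-3.1 -1.3  0.6] -0.1
k 32 25 106.2
k 33 32 105.9
k 34 42 106.1
k 35 30 106.1
k 36 28 105.7
k 37 40 105.6
k 38 36 105.9
k 39 27 105.7
k 40 32 105.3
k 41 18 105.5
ky -9.138458595456997 10.284448120553575 ball [ 27.5825   0.561  147.3   ]
-70 12 87.1; -69 62 88.1; -68 69 88.6; -67 47 88.9; -66 54 89.4; -65 84 89.6; -64 79 89.6; -63 82 89.6; 18 117 89.0; 19 114 88.8; 20 190 89.1; 21 203 88.5; 22 200 88.6; 23 711 78.3; 24 143 225.2; 25 95 235.7; 26 97 235.9; 27 91 236.5; 28 86 234.8; 29 94 235.9; 30 143 223.3; 31 128 229.8; 32 183 217.2; 33 197 88.8; 34 229 218.8; 35 303 225.0; 36 435 224.1; 37 119 89.0; 62 88 87.1; 63 97 86.6; 64 149 86.8; 65 100 87.0; 66 89 86.6; 67 133 86.0; 68 130 86.0; 69 88 85.3; 70 115 84.7; 71 148 83.4; 72 175 71.2;
```

>>> {"op": "apply_moves", "data": {
  "series": [
    [[-0.5,4.3,13],[0,0,0]],
    [[0,0,13],[0,0,0]],
    [[0,0,13],[0,0,0]],
    [[0,0,13],[0,0,0]],
    [[0,0,13],[0,0,0]],
    [[0,0,12.8],[0,0,0]],
    [[0,0,0],[0,0,0]],
    [[0,0,0],[0,0,0]]
  ]
}}

```text
t: 2.87
tool_pos: [0.5487, 0.0402, 0.3256]
orientation: [-0.153, -3.135, 0.0]
force: [-0.2, -0.0, -0.8]
opening: 0.0928
gripper_force: 0.0
```

Run:
```python
from h import *
s=robot.read_state(); print({k:s[k] for k in('t','tool_pos','force')})
a,_=snap('wrist','w2'); b,_=snap('side','d2')
cv2.imwrite('pics/w2v.png',np.vstack([cv2.resize(a[180:330,130:430],(800,400),interpolation=2),cv2.resize(b[130:230,200:400],(400,200),interpolation=2).repeat(1,0) if 0 else cv2.copyMakeBorder(cv2.resize(b[130:230,200:400],(400,200),interpolation=2),0,0,0,400,0)]))
```

```text
{'t': 2.8667, 'tool_pos': array([0.54867966, 0.04021268, 0.32556466]), 'force': array([-0.19486037, -0.00786022, -0.76008095])}
```

View pics/w2v.png

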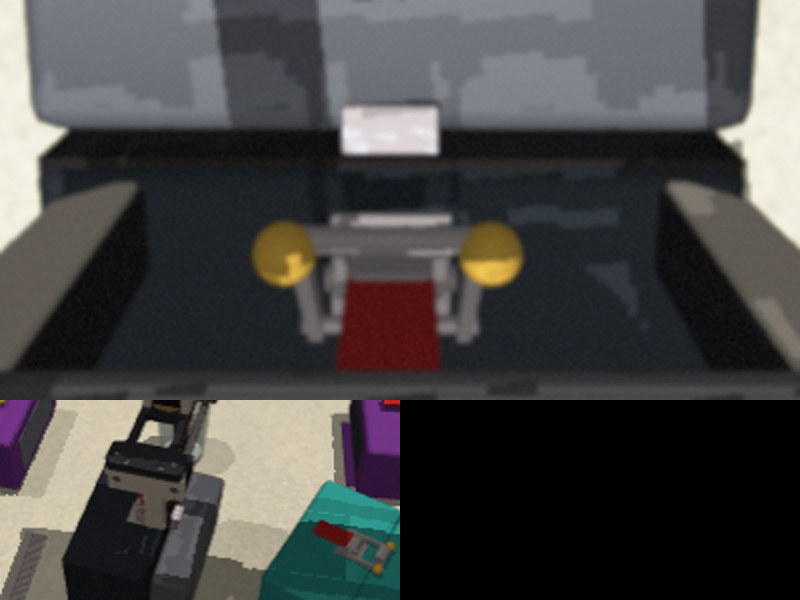

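The crop shows both balls (285,254 / 492,254) centred between the open fingers. Refining ball position in the tool frame.

```bash
cat >> h.py <<'E'
def balls(f):
    P,c,uv=cloud(f,130,150,430,330); s=robot.read_state(); t=s['tool_pos']; M=R.from_rotvec(s['orientation']).as_matrix()
    cam=np.linalg.inv(np.load(f'pics/{f}.npz')['E'])[:3,3]
    from scipy.optimize import least_squares
    yel=(c[:,2]>c[:,0]*2)&(c[:,1]>c[:,0]*1.4)&(c[:,2]>60)
    o=[]
    for sd in (uv[:,0]<280,uv[:,0]>=280):
        q=P[yel&sd]; m=np.median(q,0); q=q[np.linalg.norm(q-m,axis=1)<.012]
        x=least_squares(lambda x:np.linalg.norm(q-x,axis=1)-.0055,m+(m-cam)/np.linalg.norm(m-cam)*.004,loss='soft_l1',f_scale=.001).x
        o.append(x); print(len(q),'tool',((x-t)@M*1000).round(1),'world',x.round(4))
    return np.mean(o,0)
E
python3 - <<'E'
from h import *
m=balls('w2'); print(m,case(m))
E
```

```text
417 tool [-1.000e-01 -1.940e+01  1.802e+02] world [0.5477 0.0208 0.1473]
418 tool [ -0.3  16.6 180.3] world [0.5515 0.0566 0.1472]
[0.54958249 0.03866704 0.14728903] [ 27.49712332   0.58554616 147.28903037]
```

>>> {"op": "apply_moves", "data": {
  "series": [
    [[0,-1.4,1],[0,0,0]],
    [[0,0,0],[0,0,0]],
    [[0,0,0],[0,0,0]],
    [[0,0,0],[0,0,0]],
    [[0,0,0],[0,0,0]],
    [[0,0,0],[0,0,0]],
    [[0,0,0],[0,0,0]],
    [[0,0,0],[0,0,0]],
    [[0,0,0],[0,0,0]],
    [[0,0,0],[0,0,0]],
    [[0,0,0],[0,0,0]],
    [[0,0,0],[0,0,0]]
  ],
  "claw": 0,
  "newtons": 15
}}

```text
t: 3.97
tool_pos: [0.5489, 0.0384, 0.326]
orientation: [-0.154, -3.138, 0.001]
force: [-2.5, -4.5, 2.2]
opening: 0.0453
gripper_force: 15.0
```

Run:
```python
from h import *
for i in range(3):
    s=robot.read_state(); print({k:s[k].round(4) if hasattr(s[k],'round') else s[k] for k in('t','tool_pos','force','opening','gripper_force')})
    a,_=snap('wrist','w3')
m=balls('w3'); print(m,case(m))
```

```text
{'t': 3.9667, 'tool_pos': array([0.5489, 0.0384, 0.326 ]), 'force': array([-2.4881, -4.5247,  2.2351]), 'opening': 0.04533140217951226, 'gripper_force': 15.000121593475342}
{'t': 4.0167, 'tool_pos': array([0.5489, 0.0384, 0.326 ]), 'force': array([-1.8898, -5.4645,  1.5728]), 'opening': 0.0453188954792158, 'gripper_force': 15.000169426202774}
{'t': 4.0667, 'tool_pos': array([0.5489, 0.0384, 0.326 ]), 'force': array([-2.0757, -5.1425,  2.5263]), 'opening': 0.04545597769243198, 'gripper_force': 15.000270009040833}
411 tool [ -0.6 -17.6 178.8] world [0.5477 0.0208 0.1472]
421 tool [ -0.7  18.4 178.9] world [0.5513 0.0566 0.1471]
[0.54953346 0.03866516 0.14714303] [ 27.54572605   0.59232302 147.14303226]
```

>>> {"op": "apply_moves", "data": {
  "series": [
    [[3.3,-0.2,2.4],[0,0,0]],
    [[3.3,-0.2,2.4],[0,0,0]],
    [[3.3,0,2.4],[0,0,0]],
    [[2.3,0,3.3],[0,0,0]],
    [[2.3,0,3.3],[0,0,0]],
    [[2.3,0,3.3],[0,0,0]],
    [[1.5,0,4],[0,0,0]],
    [[1.5,0,4],[0,0,0]],
    [[1.5,0,4],[0,0,0]],
    [[0,0,3.5],[0,0,0]],
    [[0,0,3.5],[0,0,0]],
    [[0,0,3],[0,0,0]]
  ]
}}

```text
t: 5.12
tool_pos: [0.5276, 0.0404, 0.2863]
orientation: [-0.153, -3.137, 0.001]
force: [-0.4, -3.8, 1.1]
opening: 0.0452
gripper_force: 15.0
```

Run:
```python
from h import *
a,_=snap('wrist','w4'); 
for i in range(3):
    s=robot.read_state(); print({k:s[k].round(4) if hasattr(s[k],'round') else s[k] for k in('t','tool_pos','force','opening','gripper_force')})
    a,_=snap('wrist','w4')
m=balls('w4'); print(m,case(m))
cv2.imwrite('pics/w4v.png',cv2.resize(a[150:330,130:430],(800,480),interpolation=2))
```

```text
{'t': 5.1667, 'tool_pos': array([0.5276, 0.0404, 0.2858]), 'force': array([ 0.5465, -4.5299, -0.4924]), 'opening': 0.045370215902838636, 'gripper_force': 15.000311136245728}
{'t': 5.2167, 'tool_pos': array([0.5276, 0.0404, 0.2861]), 'force': array([-1.131 , -4.807 , -0.3295]), 'opening': 0.04565786016844249, 'gripper_force': 15.000225305557251}
{'t': 5.2667, 'tool_pos': array([0.5276, 0.0404, 0.2864]), 'force': array([-0.5175, -5.0319, -0.3221]), 'opening': 0.04537326572073328, 'gripper_force': 15.000163167715073}
406 tool [ -1.7 -17.5 178.5] world [0.5274 0.0228 0.1081]
419 tool [ -1.6  18.6 178.6] world [0.5309 0.0587 0.108 ]
[0.52915631 0.04072996 0.10803558] [ 48.02746846   0.57555996 108.03557533]
```

View pics/w4v.png

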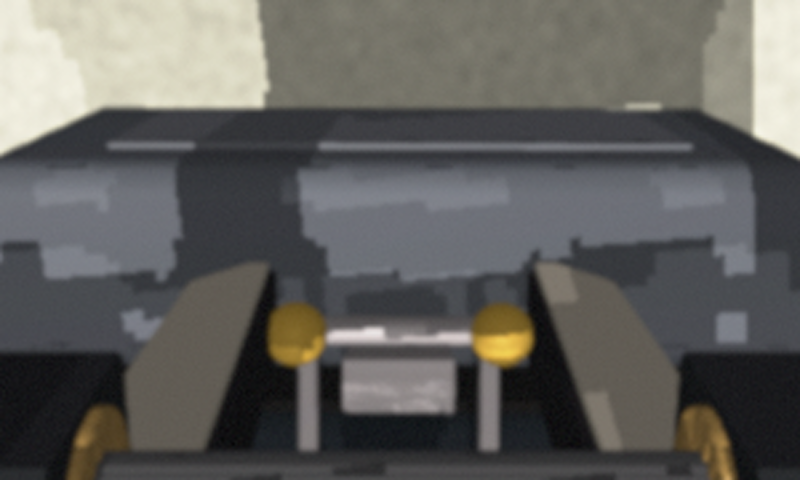

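The bar lies clear beyond the keeper (keeper at 398,385; bar at 398,335). Descend 8 mm.

>>> {"op": "apply_moves", "data": {
  "series": [
    [[0,0,2],[0,0,0]],
    [[0,0,2],[0,0,0]],
    [[0,0,2],[0,0,0]],
    [[0,0,2],[0,0,0]],
    [[0,0,0],[0,0,0]],
    [[0,0,0],[0,0,0]]
  ]
}}

```text
t: 5.82
tool_pos: [0.528, 0.0404, 0.279]
orientation: [0.154, 3.137, 0.0]
force: [0.6, -5.1, -0.2]
opening: 0.0457
gripper_force: 15.0
```

```bash
cat >> h.py <<'E'
def look(f):
    F=[]
    for i in range(4):
        s=robot.read_state(); F.append(s['force']); snap('wrist',f)
    print('t',s['t'],'F',np.mean(F,0).round(2),'Fcase',np.round([np.mean(F,0)@CX,np.mean(F,0)@CY],2),'grip',s['opening'],s['gripper_force'],s['tool_pos'].round(4))
    m=balls(f); print('ball case',(case(m)+[.7,-.6,0]).round(1))
E
python3 -c "
from h import *
look('w5')
P,c,uv=cloud('w5',150,150,410,300);Q=case(P);m=(abs(Q[:,1])<45)&(abs(Q[:,1])>28)&(Q[:,0]>50)&(Q[:,0]<60)&(Q[:,2]<93);print(np.median(Q[m,2]),m.sum())"
```

```text
t 5.9667 F [ 0.24 -5.35  0.36] Fcase [-0.78  5.3 ] grip 0.04540609041234599 15.000050067901611 [0.528  0.0404 0.2791]
407 tool [ -1.3 -17.7 177.8] world [0.5278 0.0226 0.1013]
421 tool [ -1.4  18.4 177.9] world [0.5314 0.0586 0.1012]
ball case [4.830e+01 1.000e-01 1.012e+02]
87.42506234734812 981
```

>>> {"op": "apply_moves", "data": {
  "series": [
    [[0,0,1.2],[0,0,0]],
    [[-1,0,0],[0,0,0]],
    [[-1,0,0],[0,0,0]],
    [[-1,0,0],[0,0,0]],
    [[-1,0,0],[0,0,0]],
    [[-0.5,0,0],[0,0,0]],
    [[-0.5,0,0],[0,0,0]],
    [[0,0,0],[0,0,0]]
  ]
}}

```text
t: 6.68
tool_pos: [0.5322, 0.04, 0.277]
orientation: [-0.153, -3.136, 0.0]
force: [-2.7, -4.3, 0.9]
opening: 0.0455
gripper_force: 15.0
```

```bash
python3 -c "
from h import *
look('w6')"
```

```text
t 6.8333 F [-2.92 -4.77  0.07] Fcase [2.43 5.03] grip 0.04541868349723273 14.999988824129105 [0.5322 0.04   0.2771]
409 tool [ -1.2 -17.7 177.9] world [0.5313 0.0223 0.0992]
416 tool [ -1.3  18.4 177.9] world [0.5349 0.0582 0.0992]
ball case [44.7  0.1 99.2]
```

>>> {"op": "apply_moves", "data": {
  "series": [
    [[-0.5,0,0],[0,0,0]],
    [[-0.5,0,0],[0,0,0]],
    [[-0.5,0,0],[0,0,0]],
    [[-0.5,0,0],[0,0,0]],
    [[0,0,0],[0,0,0]]
  ]
}}

```text
t: 7.3
tool_pos: [0.5342, 0.0398, 0.2771]
orientation: [-0.153, -3.136, 0.0]
force: [-2.8, -5.2, 0.5]
opening: 0.0456
gripper_force: 15.0
```

```bash
python3 -c "
from h import *
look('w7')"
```

```text
t 7.45 F [-3.26 -5.14  0.11] Fcase [2.73 5.44] grip 0.04532273326282202 14.999881982803345 [0.5342 0.0398 0.2771]
408 tool [ -1.2 -17.6 177.8] world [0.5333 0.0221 0.0993]
417 tool [ -1.2  18.4 177.9] world [0.5369 0.058  0.0992]
ball case [42.7  0.  99.2]
```

Still free (pure friction force ~2.7 N). Continue.

>>> {"op": "apply_moves", "data": {
  "series": [
    [[-0.5,0,0],[0,0,0]],
    [[-0.5,0,0],[0,0,0]],
    [[0,0,0],[0,0,0]],
    [[0,0,0],[0,0,0]]
  ]
}}

```text
t: 7.83
tool_pos: [0.5352, 0.0397, 0.2771]
orientation: [-0.154, -3.136, 0.0]
force: [-2.6, -5.2, -0.5]
opening: 0.0454
gripper_force: 15.0
```

>>> {"op": "apply_moves", "data": {
  "series": [
    [[-0.4,0,0],[0,0,0]],
    [[0,0,0],[0,0,0]],
    [[0,0,0],[0,0,0]]
  ]
}}

```text
t: 8.08
tool_pos: [0.5356, 0.0396, 0.2771]
orientation: [-0.153, -3.136, 0.0]
force: [-2.1, -6.1, -1.1]
opening: 0.0456
gripper_force: 15.0
```

```bash
python3 -c "
from h import *
look('w8')"
```

```text
t 8.2333 F [-2.97 -5.16 -0.27] Fcase [2.44 5.43] grip 0.04541044936788307 14.99999150633812 [0.5356 0.0396 0.2771]
407 tool [ -1.2 -17.6 177.8] world [0.5347 0.022  0.0993]
419 tool [ -1.3  18.5 177.9] world [0.5383 0.0579 0.0992]
ball case [41.3  0.  99.2]
```

>>> {"op": "apply_moves", "data": {
  "series": [
    [[-0.4,0,0],[0,0,0]],
    [[-0.4,0,0],[0,0,0]],
    [[0,0,0],[0,0,0]]
  ]
}}

```text
t: 8.53
tool_pos: [0.5361, 0.0396, 0.2769]
orientation: [-0.153, -3.135, 0.0]
force: [-6.1, -4.7, 1.4]
opening: 0.0456
gripper_force: 15.0
```

>>> {"op": "apply_moves", "data": {
  "series": [
    [[-0.4,0,0],[0,0,0]],
    [[0,0,0],[0,0,0]],
    [[0,0,0],[0,0,0]]
  ]
}}

```text
t: 8.78
tool_pos: [0.5363, 0.0396, 0.2768]
orientation: [-0.153, -3.134, 0.0]
force: [-6.1, -4.9, 1.4]
opening: 0.0454
gripper_force: 15.0
```

>>> {"op": "apply_moves", "data": {
  "series": [
    [[-0.4,0,0],[0,0,0]],
    [[0,0,0],[0,0,0]],
    [[0,0,0],[0,0,0]]
  ]
}}

```text
t: 9.03
tool_pos: [0.5365, 0.0396, 0.2767]
orientation: [-0.153, -3.133, 0.0]
force: [-7.9, -4.2, 1.7]
opening: 0.0452
gripper_force: 15.0
```

```bash
python3 -c "
from h import *
look('w9')"
```

```text
t 9.1833 F [-7.57 -4.49  2.03] Fcase [7.08 5.23] grip 0.04564141132614922 15.000185519456863 [0.5365 0.0396 0.2767]
410 tool [ -1.1 -17.7 177.9] world [0.535  0.0219 0.0988]
423 tool [ -1.2  18.6 177.9] world [0.5387 0.0579 0.0988]
ball case [41.   0.  98.8]
```

Took up at about +4.6 N over friction, bar z ≈ 96. Release and rise.

>>> {"op": "apply_moves", "data": {
  "series": [
    [[0,0,0],[0,0,0]],
    [[0,0,0],[0,0,0]],
    [[0,0,0],[0,0,0]],
    [[0,0,0],[0,0,0]],
    [[0,0,0],[0,0,0]],
    [[0,0,0],[0,0,0]],
    [[0,0,0],[0,0,0]],
    [[0,0,0],[0,0,0]]
  ],
  "claw": 1
}}

```text
t: 9.9
tool_pos: [0.5377, 0.0395, 0.2777]
orientation: [0.154, 3.138, 0.0]
force: [-0.2, 0.5, -0.6]
opening: 0.0915
gripper_force: 0.0
```

>>> {"op": "apply_moves", "data": {
  "series": [
    [[0,0,-10],[0,0,0]],
    [[0,0,-15],[0,0,0]],
    [[0,0,-15],[0,0,0]],
    [[0,0,-15],[0,0,0]],
    [[0,0,-15],[0,0,0]],
    [[0,0,-10],[0,0,0]],
    [[0,0,0],[0,0,0]],
    [[0,0,0],[0,0,0]]
  ]
}}

```text
t: 10.57
tool_pos: [0.5379, 0.0395, 0.3584]
orientation: [0.154, 3.136, 0.0]
force: [-0.0, 0.4, -0.1]
opening: 0.0933
gripper_force: 0.0
```

```bash
python3 -c "
from h import *
look('w10')
a=np.load('pics/w10.npz')['p']
cv2.imwrite('pics/w10v.png',cv2.resize(a[130:340,130:430],(800,560),interpolation=2))
P,c,uv=cloud('w10',130,130,430,340);Q=case(P)+[.7,-.6,0]
q=Q[(c[:,2]>c[:,1]*2.5)&(c[:,2]>50)&(P[:,2]>.1)&(abs(Q[:,1])<12)]
for z in range(100,155,5):
    m=(q[:,2]>=z)&(q[:,2]<z+5)
    if m.sum(): print(z,m.sum(),np.percentile(q[m,0],[5,50,95]).round(1),np.median(q[m,1]).round(1))
"
```

```text
t 10.7167 F [ 0.5   0.1  -0.12] Fcase [-0.49 -0.14] grip 0.09291298012195821 0.0 [0.5373 0.0395 0.3564]
182 tool [ 1.000e-01 -1.730e+01  2.574e+02] world [0.535  0.0223 0.099 ]
182 tool [ -0.   18.5 257.4] world [0.5386 0.0578 0.0989]
ball case [41.  -0.1 99. ]
105 44 [1.9 2.4 2.9] -0.1
110 90 [1.9 2.5 3.1] 0.5
115 99 [2.  2.4 3. ] -0.4
120 106 [2.  2.4 2.9] 0.2
125 114 [1.8 2.4 2.9] -0.1
130 135 [1.6 2.3 2.8] 0.2
135 140 [1.7 2.3 2.8] -0.2
140 183 [-0.8  2.   2.6] -0.5
145 158 [-1.   0.7  2.2] 0.4
```

View pics/w10v.png

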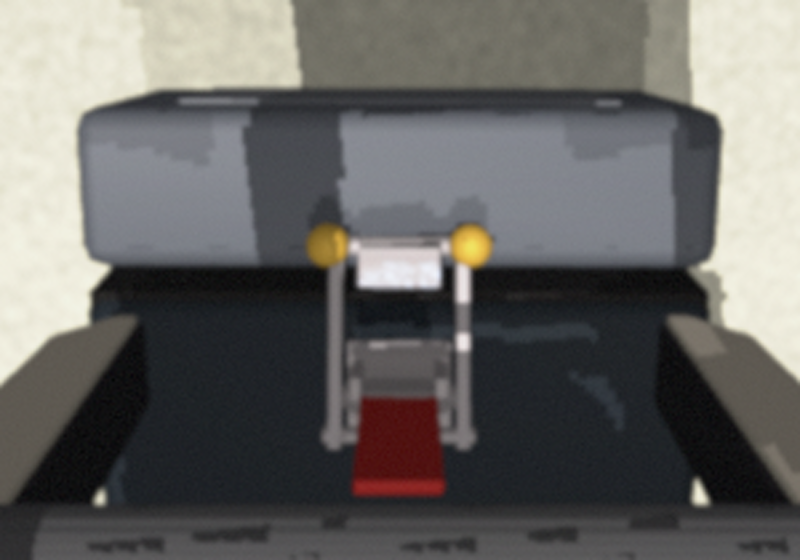

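Loop stayed hooked behind the keeper (bar under lip at (398,243)), lever upright at (400,440). Close fingers and move beside the lever face.

>>> {"op": "apply_moves", "data": {
  "series": [
    [[-8.5,0.6,0],[0,0,0]],
    [[-8.5,0,0],[0,0,0]],
    [[-8.5,0,0],[0,0,0]],
    [[0,0,0],[0,0,0]],
    [[0,0,0],[0,0,0]],
    [[0,0,0],[0,0,0]],
    [[0,0,0],[0,0,0]],
    [[0,0,0],[0,0,0]],
    [[0,0,0],[0,0,0]],
    [[0,0,0],[0,0,0]],
    [[0,0,0],[0,0,0]],
    [[0,0,0],[0,0,0]]
  ],
  "claw": 0,
  "newtons": 10
}}

```text
t: 11.77
tool_pos: [0.5631, 0.0376, 0.3577]
orientation: [0.154, 3.138, -0.0]
force: [-0.4, 0.1, -0.9]
opening: 0.0173
gripper_force: 0.0
```

>>> {"op": "apply_moves", "data": {
  "series": [
    [[0,0,8],[0,0,0]],
    [[0,0,8],[0,0,0]],
    [[0,0,8],[0,0,0]],
    [[0,0,8.4],[0,0,0]],
    [[0,0,0],[0,0,0]],
    [[-1.5,0,0],[0,0,0]],
    [[-1.5,0,0],[0,0,0]],
    [[0,0,0],[0,0,0]]
  ]
}}

```text
t: 12.43
tool_pos: [0.5663, 0.0373, 0.3254]
orientation: [-0.154, -3.138, -0.0]
force: [-1.3, 1.3, -1.1]
opening: 0.0006
gripper_force: 0.5
```

Run:
```python
from h import *
for i in range(3):
    s=robot.read_state(); print(s['t'],s['tool_pos'].round(4),s['force'].round(1),s['opening']); a,_=snap('wrist','w11')
b,_=snap('side','d11')
print('tip corner x',(case(s['tool_pos'])+[.7-7.5,-.6,-186]).round(1))
cv2.imwrite('pics/d11v.png',np.hstack([cv2.resize(b[130:230,220:340],(480,400),interpolation=2),cv2.resize(a[200:340,220:340],(320,400),interpolation=2)]))
ph=np.arange(1.5,-.01,-.1); r=38
p=np.c_[-r*np.cos(ph)+3*np.sin(ph),100+r*np.sin(ph)+3*np.cos(ph)]
print(np.c_[ph,p][:].round(1).tolist()); print((np.diff(p,axis=0)*[1,-1]).round(1).tolist())
```

```text
12.4333 [0.5663 0.0373 0.3254] [-1.3  1.3 -1.1] 0.0005503390841424417
12.4833 [0.5663 0.0373 0.3254] [-1.3  0.2 -1.1] 0.0002984167834558574
12.5333 [0.5662 0.0373 0.3255] [-1.4 -0.2 -0.1] 0.000692810057726169
tip corner x [  4.   -0.3 139.5]
[[1.5, 0.3, 138.1], [1.4, -3.5, 138.0], [1.3, -7.3, 137.4], [1.2, -11.0, 136.5], [1.1, -14.6, 135.2], [1.0, -18.0, 133.6], [0.9, -21.3, 131.6], [0.8, -24.3, 129.3], [0.7, -27.1, 126.8], [0.6, -29.7, 123.9], [0.5, -31.9, 120.9], [0.4, -33.8, 117.6], [0.3, -35.4, 114.1], [0.2, -36.6, 110.5], [0.1, -37.5, 106.8], [-0.0, -38.0, 103.0]]
[[-3.8, 0.2], [-3.8, 0.5], [-3.7, 0.9], [-3.6, 1.3], [-3.4, 1.6], [-3.3, 2.0], [-3.1, 2.3], [-2.8, 2.6], [-2.5, 2.8], [-2.2, 3.1], [-1.9, 3.3], [-1.6, 3.5], [-1.2, 3.6], [-0.9, 3.7], [-0.5, 3.8]]
```

View pics/d11v.png

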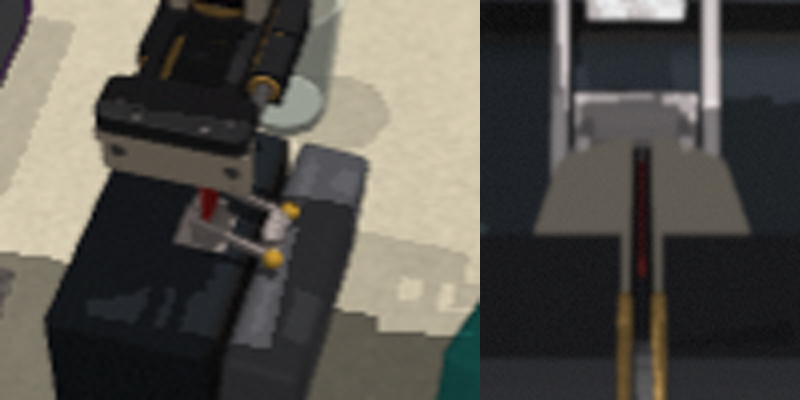

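The fingertips stand just at the lever's face (205,200). Push along the arc.

>>> {"op": "apply_moves", "data": {
  "series": [
    [[-1.8,0,0.7],[0,0,0]],
    [[-1.9,0,0.7],[0,0,0]],
    [[-1.9,0,0.1],[0,0,0]],
    [[-1.9,0,0.1],[0,0,0]],
    [[-1.9,0,0.2],[0,0,0]],
    [[-1.9,0,0.3],[0,0,0]],
    [[-1.9,0,0.4],[0,0,0]],
    [[-1.8,0,0.5],[0,0,0]],
    [[-1.8,0,0.6],[0,0,0]],
    [[-1.8,0,0.7],[0,0,0]],
    [[-1.7,0,0.8],[0,0,0]],
    [[-1.7,0,0.8],[0,0,0]]
  ]
}}

```text
t: 13.63
tool_pos: [0.5877, 0.0352, 0.3196]
orientation: [-0.153, -3.136, -0.0]
force: [-5.9, 0.2, 3.9]
opening: 0.0006
gripper_force: 3.8
```

```bash
cat >> h.py <<'E'
def st():
    s=robot.read_state(); c=case(s['tool_pos'])+[.7-7.5,-.6,-186]; f=s['force']
    print(s['t'],'corner',c.round(1),'F case x,y,z',np.round([f@CX,f@CY,f[2]],1))
E
python3 -c "
from h import *
st()"
```

```text
13.6333 corner [-17.6  -0.4 133.6] F case x,y,z [5.9 0.4 3.9]
```

>>> {"op": "apply_moves", "data": {
  "series": [
    [[-1.7,0,1],[0,0,0]],
    [[-1.6,0,1],[0,0,0]],
    [[-1.6,0,1.1],[0,0,0]],
    [[-1.5,0,1.2],[0,0,0]],
    [[-1.4,0,1.3],[0,0,0]],
    [[-1.4,0,1.3],[0,0,0]],
    [[-1.3,0,1.4],[0,0,0]],
    [[-1.2,0,1.4],[0,0,0]],
    [[-1.1,0,1.5],[0,0,0]],
    [[-1.1,0,1.6],[0,0,0]],
    [[-1,0,1.6],[0,0,0]],
    [[-0.9,0,1.7],[0,0,0]]
  ]
}}

```text
t: 14.63
tool_pos: [0.6041, 0.0336, 0.3033]
orientation: [0.154, 3.137, 0.0]
force: [-1.7, -0.2, 0.7]
opening: 0.0005
gripper_force: 0.8
```

```bash
python3 -c "
from h import *
st()"
```

```text
14.6333 corner [-34.   -0.4 117.3] F case x,y,z [1.7 0.4 0.7]
```

>>> {"op": "apply_moves", "data": {
  "series": [
    [[-0.8,0,1.7],[0,0,0]],
    [[-0.8,0,1.8],[0,0,0]],
    [[-0.6,0,1.8],[0,0,0]],
    [[-0.6,0,1.8],[0,0,0]],
    [[-0.5,0,1.8],[0,0,0]],
    [[-0.4,0,1.9],[0,0,0]],
    [[-0.3,0,1.9],[0,0,0]],
    [[-0.2,0,1.8],[0,0,0]],
    [[0,0,0],[0,0,0]]
  ]
}}

```text
t: 15.38
tool_pos: [0.608, 0.0332, 0.2893]
orientation: [0.154, 3.138, -0.0]
force: [-2.6, -0.8, 3.8]
opening: 0.0004
gripper_force: 1.6
```

```bash
python3 -c "
from h import *
st()"
```

```text
15.3833 corner [-38.   -0.4 103.3] F case x,y,z [2.5 1.  3.8]
```

>>> {"op": "apply_moves", "data": {
  "series": [
    [[0,0,0.5],[0,0,0]],
    [[0,0,0.5],[0,0,0]],
    [[0,0,0],[0,0,0]],
    [[0,0,0],[0,0,0]]
  ]
}}

```text
t: 15.72
tool_pos: [0.608, 0.0332, 0.2891]
orientation: [0.153, 3.137, -0.0]
force: [-5.7, -0.5, 9.6]
opening: 0.0003
gripper_force: 5.0
```

>>> {"op": "apply_moves", "data": {
  "series": [
    [[0,0,-5],[0,0,0]],
    [[2,0,-15],[0,0,0]],
    [[8,0,-20],[0,0,0]],
    [[10,0,-20],[0,0,0]],
    [[10,0,-20],[0,0,0]],
    [[10,0,-15],[0,0,0]],
    [[0,0,0],[0,0,0]],
    [[0,0,0],[0,0,0]]
  ]
}}

```text
t: 16.38
tool_pos: [0.5684, 0.0371, 0.3837]
orientation: [0.153, 3.135, 0.0]
force: [-0.1, -0.7, 0.0]
opening: 0.0005
gripper_force: 0.0
```

```bash
python3 -c "
from h import *
st()
a,_=snap('wrist','w12'); b,_=snap('side','d12'); 
cv2.imwrite('pics/f.png',np.hstack([cv2.resize(b[130:230,220:340],(480,400),interpolation=2),cv2.resize(a[160:300,220:340],(320,400),interpolation=2)]))
m=balls('w12'); print((case(m)+[.7,-.6,0]).round(1))
for f in('w12','d12'):
  P,c,uv=cloud(f,130,130,430,340);Q=case(P)+[.7,-.6,0]
  q=Q[(c[:,2]>c[:,1]*2.5)&(c[:,2]>50)&(P[:,2]>.09)&(abs(Q[:,1])<12)&(Q[:,0]<10)&(Q[:,0]>-60)]
  for x in range(-50,10,8):
    m=(q[:,0]>=x)&(q[:,0]<x+8)
    if m.sum(): print(f,x,m.sum(),np.median(q[m,2]).round(1))
"
```

```text
16.3833 corner [  1.8  -0.4 197.7] F case x,y,z [0.  0.7 0. ]
155 tool [ 23.5 -18.2 280.8] world [0.5426 0.0213 0.1007]
158 tool [ 23.3  17.8 280.8] world [0.5464 0.0571 0.1007]
[ 33.3   0.  100.7]
w12 -26 64 102.4
w12 -18 257 102.6
w12 -10 78 102.7
w12 -2 8 202.9
w12 6 17 202.3
d12 -50 7 101.2
d12 -42 24 102.3
d12 -34 27 102.1
d12 -26 28 101.8
d12 -18 26 101.9
d12 -10 12 102.7
```

View pics/f.png

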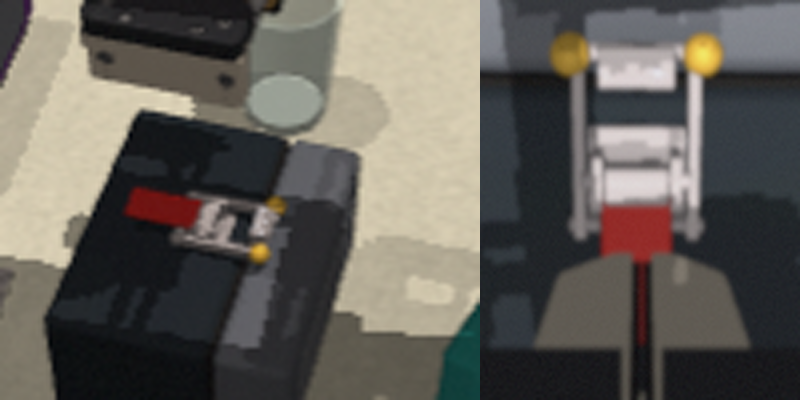

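The lever lies flat at (165,205), its top level at about z 102.5. The bar is behind the keeper, the cover is shut, and the robot is clear. Handing in.

```bash
python3 -c "
from plant import robot
print(robot.close_job())"
```

```text
the job is handed in; nothing more can be done
None
```

The latch is closed and the job is handed in (no verdict was returned): the last images show the lever flat, the loop's bar hooked behind the keeper and the cover shut, and the arm did not go near the groomer, comb or tumbler.

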